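Pack the snowman's glue gap with the spacer that fits and close the keeper

ROBOT

A 6-joint arm with a two-finger parallel gripper is mounted at the origin on the work surface. World frame = base frame: x ahead of the robot, y to its left, z up, the work surface at z = 0. Lengths are in m, angles in degrees, forces in N, time in s.
With the tool pointing down it reaches from about 0.35 to 0.875 m from the base axis. Payload 4.2 kg.
Tool frame: the origin (TCP) lies midway between the tips of the shut fingers; the grasp point (between the pads) lies 19 mm behind it; z points along the fingers, y is the direction in which the jaws open and shut (so a half turn about z gives the same grasp; the last joint's range is limited). The gripper opens to 87 mm and grips with 3 to 60 N. Pads are 19 mm wide; open, the fingers measure 117 mm over their backs; the gripper's body (75 mm by 190 mm) begins 51 mm behind the grasp point.
Start: joints at [-52.219, 22.042, 0.453, 0, -68.411, -14.817], TCP at [0.244, -0.575, 0.223] pointing down, gripper open.
Joint ranges: [-179.83, 179.83], [-69.29, 118.12], [-61.27, 80.66], [-181.25, 117.63], [-171.15, -9.14], [-177.46, 177.46]. Speed limits (degrees/s): [159.86, 159.86, 180, 180, 180, 180].

INTERFACE

Orientations are given as a 3x3 rotation matrix whose columns are the frame's x, y, z axes.
In Python, from station import sense, capture, finish_job gives the robot as it stands. The module is installed in compiled form; this text tells all that it offers.
- The arm moves only by the shell command python3 -m jog 'ROWS' [OPENING]. ROWS is JSON, a list of rows, each a list of 6 numbers: the shift along the tool's x, y, z in cm, then the turn, a rotation vector about the tool's x, y, z in degrees. In form: [[dx, dy, dz, wx, wy, wz], ...]. A call has exactly 5 rows; each row shifts and turns the commanded pose from where the row before left it, along the tool's axes as they then stand; what a row does not reach is not made up. A row lasts 1/12 s, in which the tool goes at most 41.7 mm and 7.16 degrees, less where a joint would pass 70% of its speed; a pose out of reach is approached as far as the arm can. A call is refused whole if a number of a shift passes 4.17 or a number of a turn 7.16, either way. A call with a gripper value outside its range is refused whole. OPENING is the finger opening in cm, from 0 to 8.7, set as the call begins (- or left out, the last holds). The fingers move at their own pace and stop on an object; the grip force is fixed at half the most. Time passes only in rows, so rows that do not move let the fingers close, or fill a call up. It gives the time, the measured TCP pose, the force and the opening at its end, in the units of the state.
- sense(): the state, without advancing time (a new reading comes with each control period).
- capture(name): name is "scene" or "top" or "wrist"; returns a dict with "frame" (420x560x3 uint8, red, green, blue), "fx", "fy", "cx", "cy" (pixels), "dist" ([k1, k2, p1, p2, k3] as OpenCV has them; the pictures are not rectified), "world_to_cam" (4x4, takes a point from world to camera coordinates). Camera axes: x right, y up, looking along -z (the intrinsics and any distortion apply to the point x, -y, -z); pixel columns grow to the right and rows downward; lengths in m; the calibration is good to about 2 mm. A picture is of the moment at which its call begins. There is no depth.
- finish_job(): hands the job in, once; it reports no verdict.
The state is a dict: "time_s": time; "joints": joint angles; "joint_velocities": joint speeds; "effort": joint torques, N m; "tcp_pos": TCP position; "ee_rot": TCP orientation; "wrist_force": force on the tool from outside, world axes, zero at the start; "moment": the same for the moment, N m; "gripper_width": opening from 0.0 (shut) to 1.0 (fully open).
Only numpy, scipy, OpenCV 4.12 (cv2) and the standard library are available. Lean on these libraries where they do the work, as an engineer would, in place of code of your own. Each camera call takes 0.05 s, during which the arm holds its last target.

TASK

A wooden snowman is being glued up on its board. Find the thickest wooden spacer that slides all the way down into the gap between the snowman's foot and the foot bar without being forced, and leave it standing there, along the gap and midway along it; then swing the keeper arm fully closed over the spacer. The spacers you do not use must end up in the tray, and the paint jar, brush cup and glue bottle are to be left alone.

Things in the scene. Friction and masses are not known exactly. Their poses are not given: they have to be found in the camera images.
- jig: fixed plywood gluing board, 240 (its x) by 290 (its y, -60 to 230) by 12 mm, with a dark foot bar along x: x -55 to 55, y -35 to 0, top 40 mm above the table. Origin on the table under the middle of the bar's gap face; the gap lies on its +y side and runs along x; gap floor = board top, z 12 mm. The keeper's post (20 mm across) stands at x 80, y 9 mm.
- figure_foot (a point): middle of the straight foot edge of the wooden snowman (110 mm wide, 188 long, 28 thick, lying fixed on the board, foot edge parallel to the bar, hat towards jig +y, top 40 mm above the table); point 26 mm above the table. Its y in the jig's frame is the gap width, 13.5 to 24.5 mm, differing each time. Upper edges of the gap are rounded, 5 mm radius.
- spacer_thin: thinnest spacer: plain wooden block, 100 mm long (its x), 12 mm thick (its y), 72 mm high (its z); origin at the centre of its underside. Starts loose, standing upright on its long narrow underside in the tray.
- spacer_middle: middle spacer: plain wooden block, 100 mm long (its x), 16 mm thick (its y), 72 mm high (its z); origin at the centre of its underside. Starts loose, standing upright on its long narrow underside in the tray.
- spacer_thick: thickest spacer: plain wooden block, 100 mm long (its x), 20 mm thick (its y), 72 mm high (its z); origin at the centre of its underside. Starts loose, standing upright on its long narrow underside in the tray.
- tray: shallow open grey plastic tray, 150 mm (its x) by 260 mm (its y) by 20 mm high, walls and floor 5 mm, fixed. Origin at the centre of its underside. The three spacers stand across it in any order, about 75 mm apart along its y and roughly along its x.
- keeper (a joint): level swing (rad) of a flat dark wooden arm on the jig's post. 0 = closed, at its stop, arm along jig -x over the gap; grows towards jig +y: knob at jig x = 80 - 85 cos q, y = 9 + 85 sin q mm. Starts at 1.35 to 1.8, stays where left, friction 0.06 N m. Arm 24 mm wide, 100 mm long, underside 90, top 102 mm above the table: passes 6 mm over a fully seated spacer.
- keeper_knob (a point): on the upright round wooden knob of the keeper arm, 85 mm from the pivot; knob 22 mm across, from 102 to 138 mm above the table; the point is on its axis, 120 mm above the table.
- paint_jar: bystander: closed glass paint jar, 60 mm across, 75 mm high; origin at its underside.
- brush_cup: bystander: white cup with brushes, 76 mm across, about 200 mm high with the brushes; origin at its underside.
- glue_bottle: bystander: white glue bottle, 56 mm across, 130 mm high; origin at its underside.
- figure: the wooden snowman itself (see figure_foot): origin on the board at the middle of its foot edge, 14 mm straight below that point; its y points from foot to hat.
Mind the look-alikes: they are no part of the job. Leave any purple look-alike of the spacer_middle alone. Leave any purple look-alike of the spacer_thin alone.

How it is judged (in metres and radians):
On the way, in this order (a step that is already met when the one before it is completed fails the run):
1. the thickest spacer that fits stands fully down in the gap (((x of spacer_thin in the frame of jig between -0.025 and 0.025 m and y of spacer_thin in the frame of jig between 0 and 0.025 m and z of spacer_thin in the frame of jig between 0.008 and 0.0165 m and angle between the x axis of spacer_thin and the x axis of jig, either way round below 0.2 rad and angle between spacer_thin's own z axis and vertical below 0.25 rad and y of figure_foot in the frame of jig below 0.0175 m) or (x of spacer_middle in the frame of jig between -0.025 and 0.025 m and y of spacer_middle in the frame of jig between 0 and 0.025 m and z of spacer_middle in the frame of jig between 0.008 and 0.0165 m and angle between the x axis of spacer_middle and the x axis of jig, either way round below 0.2 rad and angle between spacer_middle's own z axis and vertical below 0.25 rad and y of figure_foot in the frame of jig below 0.0215 m) or (x of spacer_thick in the frame of jig between -0.025 and 0.025 m and y of spacer_thick in the frame of jig between 0 and 0.025 m and z of spacer_thick in the frame of jig between 0.008 and 0.0165 m and angle between the x axis of spacer_thick and the x axis of jig, either way round below 0.2 rad and angle between spacer_thick's own z axis and vertical below 0.25 rad and y of figure_foot in the frame of jig below 0.0255 m))), for 0.2 s.
2. then the keeper is closed over it (value of joint keeper below 0.12 rad), for 0.2 s.
At the end, for the whole second after the job is handed in: One spacer is fully down in the gap (within 4.5 mm of its floor, 25 mm of its middle, turned < 0.2 rad, leaning < 0.25 rad) with under 5.5 mm of play; the other two are in the tray; all at rest; keeper closed within 0.12 rad (((x of spacer_thin in the frame of jig between -0.025 and 0.025 m and y of spacer_thin in the frame of jig between 0 and 0.025 m and z of spacer_thin in the frame of jig between 0.008 and 0.0165 m and angle between the x axis of spacer_thin and the x axis of jig, either way round below 0.2 rad and angle between spacer_thin's own z axis and vertical below 0.25 rad and y of figure_foot in the frame of jig below 0.0175 m and linear speed of each of spacer_thin, spacer_middle, spacer_thick below 0.02 m/s and x of spacer_middle in the frame of tray between -0.075 and 0.075 m and y of spacer_middle in the frame of tray between -0.13 and 0.13 m and z of each of spacer_middle, spacer_thick in the frame of tray below 0.06 m and x of spacer_thick in the frame of tray between -0.075 and 0.075 m and y of spacer_thick in the frame of tray between -0.13 and 0.13 m) or (x of spacer_middle in the frame of jig between -0.025 and 0.025 m and y of spacer_middle in the frame of jig between 0 and 0.025 m and z of spacer_middle in the frame of jig between 0.008 and 0.0165 m and angle between the x axis of spacer_middle and the x axis of jig, either way round below 0.2 rad and angle between spacer_middle's own z axis and vertical below 0.25 rad and y of figure_foot in the frame of jig below 0.0215 m and linear speed of each of spacer_middle, spacer_thin, spacer_thick below 0.02 m/s and x of spacer_thin in the frame of tray between -0.075 and 0.075 m and y of spacer_thin in the frame of tray between -0.13 and 0.13 m and z of each of spacer_thin, spacer_thick in the frame of tray below 0.06 m and x of spacer_thick in the frame of tray between -0.075 and 0.075 m and y of spacer_thick in the frame of tray between -0.13 and 0.13 m) or (x of spacer_thick in the frame of jig between -0.025 and 0.025 m and y of spacer_thick in the frame of jig between 0 and 0.025 m and z of spacer_thick in the frame of jig between 0.008 and 0.0165 m and angle between the x axis of spacer_thick and the x axis of jig, either way round below 0.2 rad and angle between spacer_thick's own z axis and vertical below 0.25 rad and y of figure_foot in the frame of jig below 0.0255 m and linear speed of each of spacer_thick, spacer_thin, spacer_middle below 0.02 m/s and x of spacer_thin in the frame of tray between -0.075 and 0.075 m and y of spacer_thin in the frame of tray between -0.13 and 0.13 m and z of each of spacer_thin, spacer_middle in the frame of tray below 0.06 m and x of spacer_middle in the frame of tray between -0.075 and 0.075 m and y of spacer_middle in the frame of tray between -0.13 and 0.13 m)) and value of joint keeper below 0.12 rad); the robot touches nothing.
It fails at once if a spacer is forced: pressed with more than 80 N on the edges or sides of the gap while not down on the gap's floor ((contact force between spacer_thin and jig above 80 N and z of spacer_thin in the frame of jig above 0.0165 m) or (contact force between spacer_thin and figure above 80 N and z of spacer_thin in the frame of jig above 0.0165 m) or (contact force between spacer_middle and jig above 80 N and z of spacer_middle in the frame of jig above 0.0165 m) or (contact force between spacer_middle and figure above 80 N and z of spacer_middle in the frame of jig above 0.0165 m) or (contact force between spacer_thick and jig above 80 N and z of spacer_thick in the frame of jig above 0.0165 m) or (contact force between spacer_thick and figure above 80 N and z of spacer_thick in the frame of jig above 0.0165 m)).
It fails at once if a bystander is moved by more than 25 mm or tipped over (distance of any of paint_jar, brush_cup, glue_bottle from where it was at the start of the episode above 0.025 m or angle between any of paint_jar, brush_cup, glue_bottle's own z axis and vertical above 0.4 rad).
It also fails if it takes over 72 s, if anything falls off the work surface, if the arm or the gripper's body presses on something with over 40 N, if the wrist force passes 120 N, or if a joint passes its speed limit or range.

## Working session

There is one attempt and no reset: what is moved stays moved. The work goes in short steps, Python scripts to look and compute and a shell command to move; the robot and the scene stay as the last step left them, time stands still between calls to the robot, and variables do not carry over. Pictures are saved under pics/ and viewed, and the job is handed in when it is done.

```bash
mkdir -p pics; python3 - <<'E'
from station import sense,capture
import cv2
for n in("scene","top","wrist"):
    c=capture(n);cv2.imwrite(f"pics/{n}0.png",c["frame"][:,:,::-1])
    print(n,c["fx"],c["fy"],c["cx"],c["cy"],c["dist"]);print(c["world_to_cam"])
s=sense();print(s)
E
```

```text
scene 431.81284293959817 431.81284293959817 281.372873994465 211.57070102737524 [-0.11024572  0.          0.          0.          0.        ]
[[-0.11589471  0.99311403  0.01711524  0.02894662]
 [-0.74073451 -0.09789657  0.6646267   0.30318508]
 [ 0.66172563  0.06434887  0.74697953 -1.60367588]
 [ 0.          0.          0.          1.        ]]
top 405.14265489276323 405.14265489276323 275.8147630194128 206.16183937576488 [-0.11338796  0.          0.          0.          0.        ]
[[ 2.40675975e-02 -9.99563200e-01 -1.71511130e-02  9.42548166e-04]
 [ 9.90120092e-01  2.14625621e-02  1.38569700e-01 -5.44760922e-01]
 [-1.38141066e-01 -2.03167013e-02  9.90204160e-01 -1.05986835e+00]
 [ 0.00000000e+00  0.00000000e+00  0.00000000e+00  1.00000000e+00]]
wrist 370.5908502864435 370.5908502864435 283.36173121745406 213.21663000601643 [-0.06632339  0.          0.          0.          0.        ]
[[-0.39012745  0.92075994  0.00130588  0.62353007]
 [-0.87675167 -0.3710471  -0.3059911   0.03658188]
 [-0.2812598  -0.12052046  0.95203348 -0.39253774]
 [ 0.          0.          0.          1.        ]]
{'time_s': 0.15, 'joints': array([-5.22185898e+01,  2.20809128e+01,  3.99783454e-01, -2.03146248e-02,
       -6.84109515e+01, -1.48161389e+01]), 'joint_velocities': array([ 0.0208737 , -0.15377473,  0.22379297,  0.13012573, -0.0217514 ,
        0.04473142]), 'effort': array([ 3.72048146e-05, -3.91053021e+01,  1.87586045e+01,  4.22237948e+00,
        1.23389254e-02, -1.31266170e-04]), 'tcp_pos': array([ 0.24370023, -0.57505589,  0.22172246]), 'ee_rot': array([[-9.20792481e-01, -3.90052153e-01, -7.24019399e-04],
       [-3.90052814e-01,  9.20791309e-01,  1.47215265e-03],
       [ 9.24544587e-05,  1.63795290e-03, -9.99998654e-01]]), 'wrist_force': array([-1.03978037, -0.41056684, -0.296248  ]), 'moment': array([ 0.00408409,  0.02272947, -0.02482014]), 'gripper_width': 1.0021794334423266}
```

View pics/top0.png

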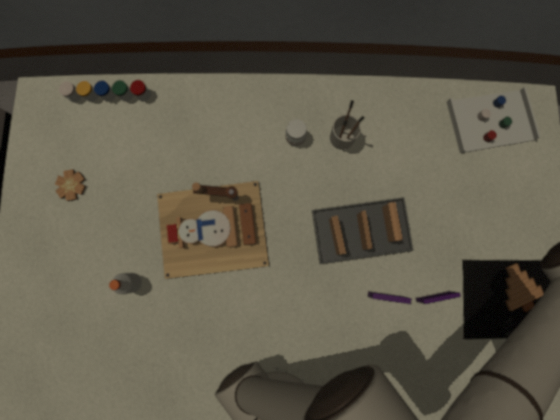

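View pics/scene0.png

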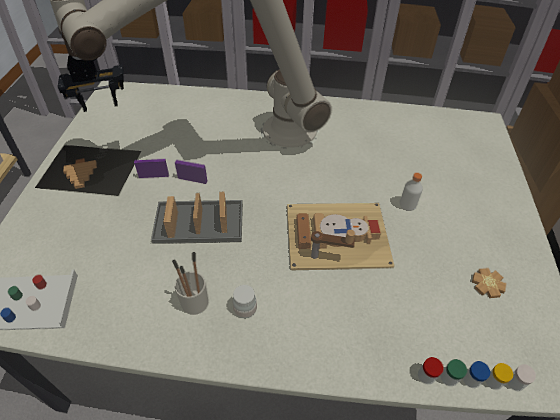

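View pics/wrist0.png

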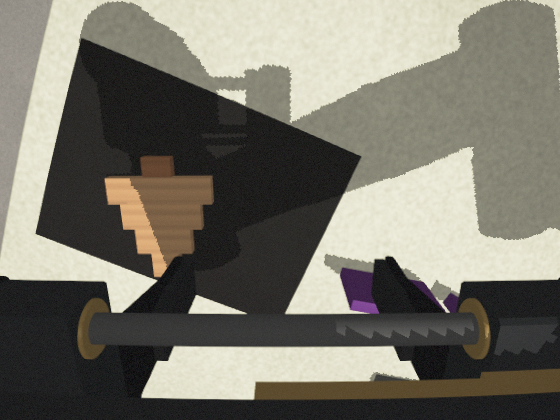

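```bash
cat > h.py <<'E'
import numpy as np,cv2
from station import sense,capture
def K(c): return np.array([[c["fx"],0,c["cx"]],[0,c["fy"],c["cy"]],[0,0,1]])
def ray(c,uv):
    p=cv2.undistortPoints(np.array(uv,float).reshape(-1,1,2),K(c),np.array(c["dist"]))[:,0]
    T=c["world_to_cam"];R=T[:3,:3];o=-R.T@T[:3,3]
    d=np.c_[p[:,0],-p[:,1],-np.ones(len(p))]@R
    return o,d
def on(c,uv,z):
    o,d=ray(c,uv);return o+d*((z-o[2])/d[:,2])[:,None]
def proj(c,P):
    P=np.array(P,float).reshape(-1,3);T=c["world_to_cam"];q=P@T[:3,:3].T+T[:3,3]
    q=q*[1,-1,-1]
    return cv2.projectPoints(q,np.zeros(3),np.zeros(3),K(c),np.array(c["dist"]))[0][:,0]
def tool(dw):
    "world vec (m) -> tool axes cm"
    return sense()["ee_rot"].T@np.array(dw)*100
E
python3 - <<'E'
import cv2
t=cv2.imread("pics/top0.png");s=cv2.imread("pics/scene0.png")
def b(i): return cv2.convertScaleAbs(i,alpha=1.6)
cv2.imwrite("pics/c1.png",cv2.resize(b(t[170:290,150:280]),None,fx=5,fy=5,interpolation=2)[:600])
cv2.imwrite("pics/c2.png",cv2.resize(b(t[190:310,300:460]),None,fx=5,fy=5,interpolation=2))
cv2.imwrite("pics/c3.png",cv2.resize(s[180:290,270:410],None,fx=5,fy=5,interpolation=2))
E
```

```text
(no output)
```

View pics/c1.png

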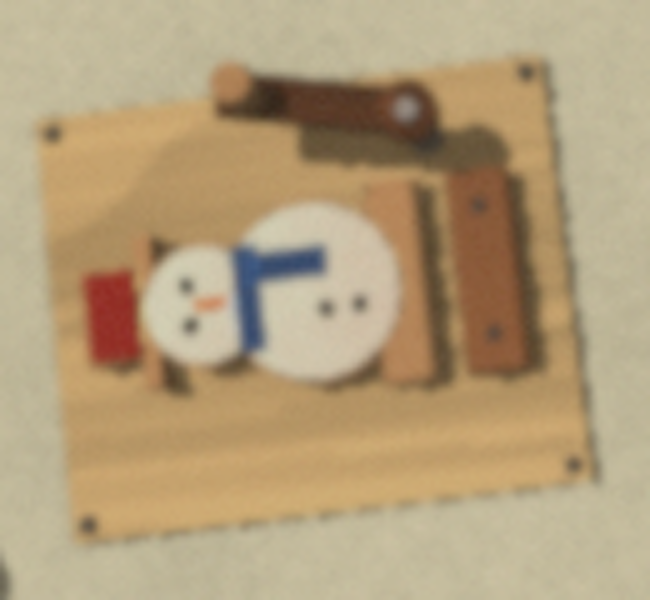

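View pics/c2.png

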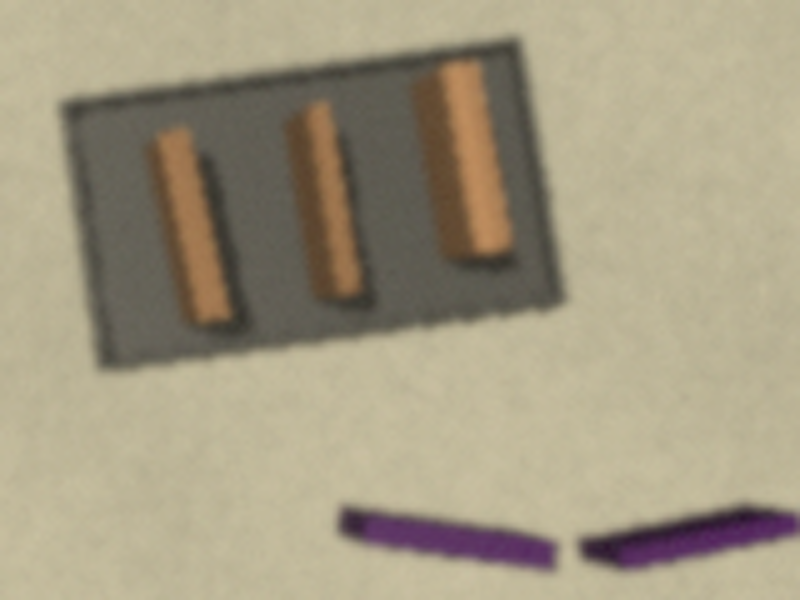

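View pics/c3.png

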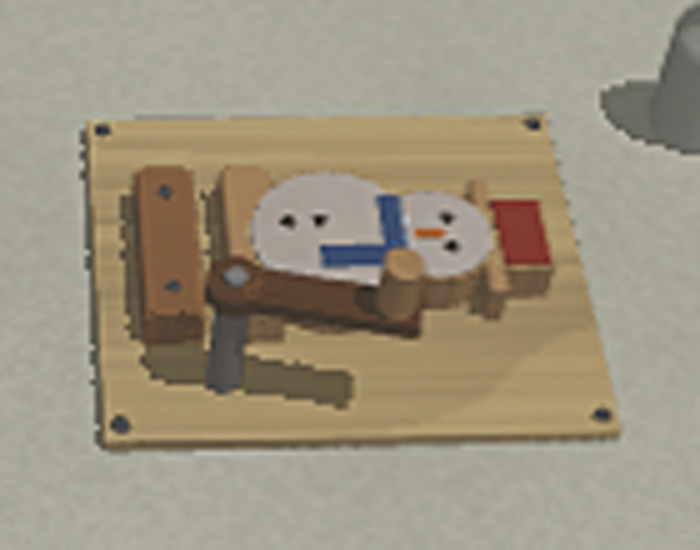

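```bash
cat > m1.py <<'E'
from h import *
t=capture("top");s=capture("scene")
def px(a,o,k=5): return (np.array(a,float)+.5)/k-.5+np.array(o)
def fit(J,W):
    J=np.array(J)/1000.;W=W[:,:2];a=J-J.mean(0);b=W-W.mean(0)
    th=np.arctan2((a[:,0]*b[:,1]-a[:,1]*b[:,0]).sum(),(a*b).sum())
    R=np.array([[np.cos(th),-np.sin(th)],[np.sin(th),np.cos(th)]]);o=W.mean(0)-R@J.mean(0)
    return o,np.degrees(th),(W-J@R.T-o)*1000
J=[[120,230],[120,-60],[-120,-60],[-120,230]]
w=on(t,px([(38,122),(545,57),(597,480),(78,543)],(150,170)),.012);print("top",fit(J,w))
w=on(s,px([(622,435),(103,442),(85,122),(547,117)],(270,180)),.012);print("scene",fit(J,w))
# bar top corners
Jb=[[55,0],[55,-35],[-55,-35],[-55,0]]
w=on(t,px([(448,172),(507,165),(531,370),(470,375)],(150,170)),.04);print("bar top",fit(Jb,w))
w=on(t,px([(366,186),(413,180),(435,380),(390,385)],(150,170)),.04);print("foot pts",w)
k=on(t,px([(407,108)],(150,170)),.104);print("pivot",k);k=on(t,px([(232,84)],(150,170)),.138);print("knob top",k)
# spacers top z=.077
for n,q in (("A",[(165,130),(190,127),(232,318),(205,322)]),("B",[(308,107),(329,102),(362,293),(338,299)]),("C",[(440,63),(478,60),(513,247),(475,256)])):
    w=on(t,px(q,(300,190)),.077)[:,:2]
    L=((w[0]+w[1])-(w[2]+w[3]))/2; print(n,w.mean(0),"len",np.hypot(*L),"ang",np.degrees(np.arctan2(L[1],L[0])),"w",np.hypot(*(w[0]-w[1])),np.hypot(*(w[2]-w[3])))
w=on(t,px([(62,103),(518,40),(563,302),(103,368)],(300,190)),.02);print("tray",fit([[75,130],[75,-130],[-75,-130],[-75,130]],w))
E
python3 m1.py
```

```text
top (array([0.49264533, 0.10504546]), np.float64(8.604141183346595), array([[-1.2130487 , -0.11448188],
       [-1.91774057,  0.21867446],
       [ 1.28442   ,  0.80603879],
       [ 1.84636927, -0.91023136]]))
scene (array([0.49355207, 0.10880471]), np.float64(8.270538171080965), array([[ 0.5451843 , -0.29424966],
       [-1.13889188,  0.62561097],
       [ 0.75639133, -0.37210678],
       [-0.16268375,  0.04074548]]))
bar top (array([0.49281885, 0.10614845]), np.float64(8.205548327935817), array([[ 0.82115619, -1.15345491],
       [ 0.35003135,  1.53085366],
       [-1.34395711,  0.81726711],
       [ 0.17276956, -1.19466585]]))
foot pts [[0.53943961 0.15726375 0.04      ]
 [0.54328275 0.13174691 0.04      ]
 [0.43540742 0.11581479 0.04      ]
 [0.4321098  0.13993298 0.04      ]]
pivot [[0.57165943 0.12801994 0.104     ]]
knob top [[0.5761402  0.21187991 0.138     ]]
A [ 0.46904146 -0.15323189] len 0.10123342563627492 ang 12.423750034454356 w 0.01317335948023797 0.014133250711471807
B [ 0.48293912 -0.22426845] len 0.10073748257040664 ang 9.193826707284707 w 0.011430237356740142 0.012943047424514496
C [ 0.50730269 -0.29942976] len 0.10093594177544778 ang 9.777746676192685 w 0.020385526640399842 0.020744202484982526
tray (array([ 0.48620754, -0.22452443]), np.float64(9.113802568064925), array([[-1.61921288, -1.66945044],
       [-2.05599333,  1.31708434],
       [ 1.32734334,  2.37192682],
       [ 2.34786287, -2.01956072]]))
```

```bash
python3 - <<'E'
from h import *
w=capture("wrist");T=w["world_to_cam"];s=sense()
o=-T[:3,:3].T@T[:3,3];R=s["ee_rot"]
print("cam in tool",R.T@(o-s["tcp_pos"]),"look",R.T@(-T[2,:3]),"right",R.T@T[0,:3])
print(tool([.48-.244,-.22+.575,0.0]))
E
```

```text
cam in tool [ 0.08534716  0.00077094 -0.16239182] look [-3.06048829e-01 -3.22057608e-04  9.52015762e-01] right [1.11992597e-04 9.99999924e-01 3.74292949e-04]
[-3.55789941e+01  2.34807354e+01  1.55485711e-02]
```

```bash
python3 -m jog '[[-3.28,2.46,0,0,0,0],[-3.28,2.46,0,0,0,0],[-3.28,2.46,0,0,0,0],[-3.28,2.46,0,0,0,0],[-3.28,2.46,0,0,0,0]]'; python3 -m jog '[[-3.28,2.46,0,0,0,0],[-3.28,2.46,0,0,0,0],[-3.28,2.46,0,0,0,0],[-3.28,2.46,0,0,0,0],[-3.28,2.46,0,0,0,0]]'; python3 -m jog '[[0,0,0,0,0,7],[0,0,0,0,0,6],[0,0,0,0,0,0],[0,0,0,0,0,0],[0,0,0,0,0,0]]'
python3 - <<'E'
from h import *
w=capture("wrist");cv2.imwrite("pics/w1.png",w["frame"][:,:,::-1]);print(sense()["ee_rot"],sense()["joints"])
E
```

```text
time_s: 0.72
tcp_pos: [0.3473, -0.3966, 0.2226]
ee_rot: [[-0.921, -0.39, 0.0], [-0.39, 0.921, -0.0], [-0.0, -0.0, -1.0]]
wrist_force: [1.1, -0.2, 0.1]
gripper_width: 0.996
time_s: 1.13
tcp_pos: [0.4505, -0.2191, 0.2229]
ee_rot: [[-0.921, -0.39, 0.001], [-0.39, 0.921, -0.0], [-0.001, -0.0, -1.0]]
wrist_force: [1.7, -0.9, 0.2]
gripper_width: 1.0
time_s: 1.55
tcp_pos: [0.4497, -0.2213, 0.2226]
ee_rot: [[-0.985, -0.175, 0.0], [-0.175, 0.985, -0.0], [-0.0, -0.0, -1.0]]
wrist_force: [-0.9, -0.3, -0.6]
gripper_width: 1.006
[[-9.84768961e-01 -1.73868027e-01  4.69582957e-05]
 [-1.73868028e-01  9.84768962e-01  8.35038402e-07]
 [-4.63882586e-05 -7.34222635e-06 -9.99999999e-01]] [-7.62245255e+00  9.93347965e+00 -1.65369005e+01 -4.51663399e-04
 -6.35269595e+01 -7.23645551e+01]
```

View pics/w1.png

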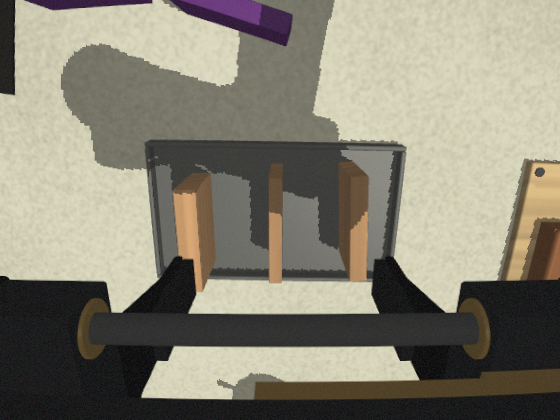

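```bash
python3 -m jog '[[-1.78,3.58,0,0,0,0],[-1.78,3.58,0,0,0,0],[-1.78,3.58,0,0,0,0],[-1.78,3.58,0,0,0,0],[-1.78,3.58,0,0,0,0]]'; python3 -m jog '[[-1.78,3.58,0,0,0,0],[-1.78,3.58,0,0,0,0],[-1.78,3.58,0,0,0,0],[-1.78,3.58,0,0,0,0],[0,0,0,0,0,1.7]]';  python3 -m jog '[[0,0,0,0,0,0],[0,0,0,0,0,0],[0,0,0,0,0,0],[0,0,0,0,0,0],[0,0,0,0,0,0]]'
python3 - <<'E'
from h import *
w=capture("wrist");cv2.imwrite("pics/w2.png",w["frame"][:,:,::-1])
import pickle;pickle.dump(w,open("w2.pkl","wb"))
E
```

```text
time_s: 2.02
tcp_pos: [0.5067, -0.0282, 0.2228]
ee_rot: [[-0.985, -0.173, 0.001], [-0.173, 0.985, 0.0], [-0.001, -0.0, -1.0]]
wrist_force: [1.4, -0.6, -0.2]
gripper_width: 1.001
time_s: 2.43
tcp_pos: [0.5541, 0.129, 0.222]
ee_rot: [[-0.989, -0.149, 0.002], [-0.149, 0.989, 0.001], [-0.002, 0.001, -1.0]]
wrist_force: [-0.3, -0.9, 0.5]
gripper_width: 1.003
time_s: 2.85
tcp_pos: [0.5518, 0.1229, 0.2229]
ee_rot: [[-0.99, -0.142, 0.0], [-0.142, 0.99, 0.0], [-0.0, 0.0, -1.0]]
wrist_force: [-0.4, -0.8, -0.6]
gripper_width: 1.0
```

View pics/w2.png

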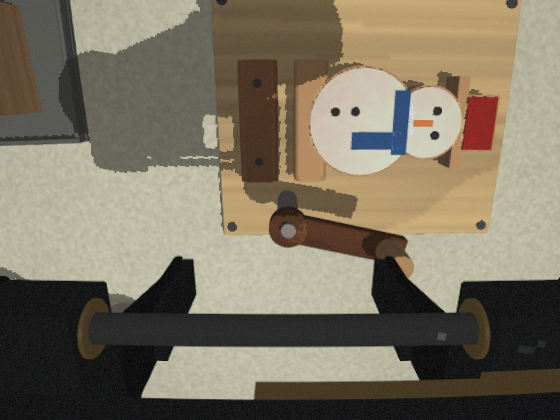

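```bash
python3 - <<'E'
import cv2
t=cv2.imread("pics/w2.png")
cv2.imwrite("pics/c4.png",cv2.resize(cv2.convertScaleAbs(t[50:195,225:345],alpha=1.5),None,fx=4,fy=4,interpolation=2))
r=cv2.cvtColor(t[75:175,:],cv2.COLOR_BGR2HSV)
for y in (75,90,105,120,135,150,165): print(y,[tuple(int(v) for v in t[y,x][::-1]) for x in range(268,304)])
E
```

```text
75 [(76, 52, 37), (77, 55, 38), (74, 52, 33), (81, 57, 42), (79, 54, 39), (76, 54, 36), (75, 53, 40), (68, 46, 32), (68, 49, 38), (82, 65, 49), (99, 83, 59), (98, 85, 63), (101, 87, 66), (103, 88, 66), (99, 84, 61), (103, 87, 67), (97, 85, 61), (98, 85, 60), (99, 87, 64), (100, 85, 60), (101, 87, 63), (101, 87, 63), (99, 87, 64), (102, 88, 64), (102, 89, 66), (99, 85, 62), (81, 64, 47), (91, 72, 50), (91, 71, 53), (93, 73, 53), (99, 78, 59), (96, 77, 52), (100, 79, 58), (95, 74, 53), (99, 79, 59), (97, 76, 56)]
90 [(75, 53, 37), (76, 52, 39), (73, 46, 27), (76, 54, 35), (77, 54, 38), (76, 52, 36), (73, 52, 36), (70, 50, 35), (73, 52, 34), (126, 104, 73), (192, 164, 118), (190, 161, 116), (192, 163, 116), (194, 164, 117), (190, 162, 114), (192, 163, 116), (179, 151, 107), (108, 91, 68), (109, 93, 68), (108, 92, 67), (106, 89, 64), (106, 91, 67), (105, 91, 64), (104, 89, 65), (105, 88, 65), (101, 85, 63), (90, 70, 54), (116, 90, 65), (137, 105, 74), (154, 120, 86), (167, 129, 93), (175, 134, 94), (180, 138, 98), (177, 134, 96), (177, 136, 97), (176, 134, 95)]
105 [(72, 49, 34), (71, 46
[... 2008 characters left out ...]
, (118, 92, 68), (140, 108, 77), (158, 122, 87), (169, 131, 92), (180, 138, 98), (179, 139, 97), (178, 138, 96), (180, 140, 98), (181, 140, 97)]
165 [(74, 52, 35), (74, 48, 36), (75, 53, 40), (74, 50, 36), (73, 50, 36), (76, 51, 35), (76, 53, 35), (72, 52, 38), (70, 48, 34), (68, 49, 38), (98, 80, 57), (168, 143, 103), (169, 145, 102), (181, 155, 109), (182, 155, 112), (182, 153, 108), (182, 155, 111), (182, 154, 109), (172, 146, 104), (102, 88, 63), (101, 87, 64), (99, 87, 64), (101, 86, 63), (101, 87, 63), (101, 85, 62), (92, 78, 58), (84, 65, 48), (122, 96, 69), (142, 110, 77), (157, 121, 84), (170, 131, 93), (181, 141, 100), (181, 139, 99), (182, 141, 99), (181, 140, 97), (179, 135, 95)]
```

View pics/c4.png

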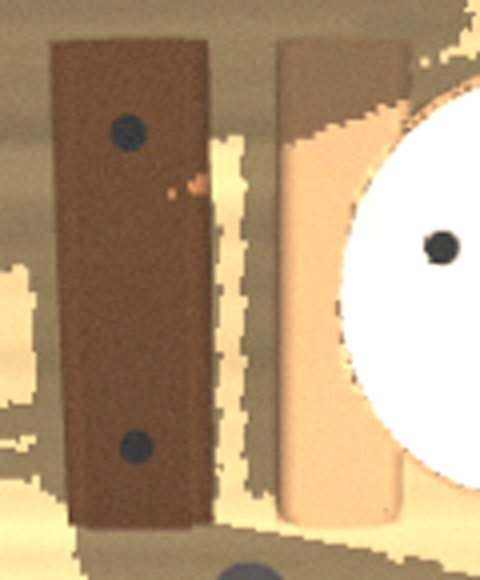

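```bash
python3 - <<'E'
from h import *
import pickle;w=pickle.load(open("w2.pkl","rb"))
th=np.radians(8.25);R=np.array([[np.cos(th),-np.sin(th)],[np.sin(th),np.cos(th)]])
for z in (.012,.026,.035,.04):
  L=on(w,[(277.0,75),(277.8,120),(277.8,165)],z);Rr=on(w,[(292.9,75),(292.9,120),(292.9,165)],z)
  f=lambda P:((P[:,:2]-[.493,.1065])@R)*1000
  print(z,f(L).round(1).tolist(),f(Rr).round(1).tolist(),(f(Rr)-f(L))[:,1].round(2))
Jb=on(w,[(225+66/4,50+36/4),(225+210/4,50+36/4),(225+213/4,50+523/4),(225+70/4,50+523/4)],.012)
# foot corners z .04 & bar far ends z .04
P=on(w,[(225+52/4,50+40/4),(225+68/4,50+523/4)],.04);print("bar back",f(P))
P=on(w,[(225+277/4,50+45/4),(225+277/4,50+510/4)],.03);print("foot edge ends",f(P), "ang",np.degrees(np.arctan2(*(P[0]-P[1])[[1,0]])))
print("holes", f(on(w,[(512,3),(480.5,225),(232,227),(222,1)],.012)))
print("pivot",f(on(w,[(288,231)],.104)),"knob top",f(on(w,[(401,266)],.138)))
P=f(on(w,[(240,200)],.012))
E
```

```text
0.012 [[-43.1, 2.2], [-1.0, 2.7], [43.7, 2.5]] [[-43.1, 17.3], [-1.0, 17.6], [43.7, 17.9]] [15.15 14.84 15.36]
0.026 [[-42.5, 2.4], [-1.9, 2.9], [41.1, 2.7]] [[-42.4, 17.0], [-1.9, 17.2], [41.2, 17.5]] [14.58 14.29 14.78]
0.035 [[-42.0, 2.6], [-2.5, 3.1], [39.5, 2.9]] [[-42.0, 16.8], [-2.5, 17.0], [39.5, 17.3]] [14.22 13.93 14.41]
0.04 [[-41.8, 2.6], [-2.8, 3.2], [38.6, 2.9]] [[-41.8, 16.7], [-2.8, 16.9], [38.6, 17.1]] [14.01 13.73 14.2 ]
bar back [[-54.45390189 -31.376767  ]
 [ 53.67256106 -31.27202003]]
foot edge ends [[-54.06730061  18.03922167]
 [ 52.76357211  18.80260847]] ang -171.34058559914016
holes [[-111.23077379  222.1871347 ]
 [ 108.88164666  223.07756154]
 [ 110.73568693  -47.00472901]
 [-108.29698959  -47.7196888 ]]
pivot [[80.74586028 11.93922004]] knob top [[95.80772843 95.36581615]]
```

```bash
python3 - <<'E'
import cv2
t=cv2.imread("pics/w1.png")
cv2.imwrite("pics/c5.png",cv2.resize(cv2.convertScaleAbs(t[150:295,160:385],alpha=1.4),None,fx=3.5,fy=3.5,interpolation=2))
E
```

```text
(no output)
```

View pics/c5.png

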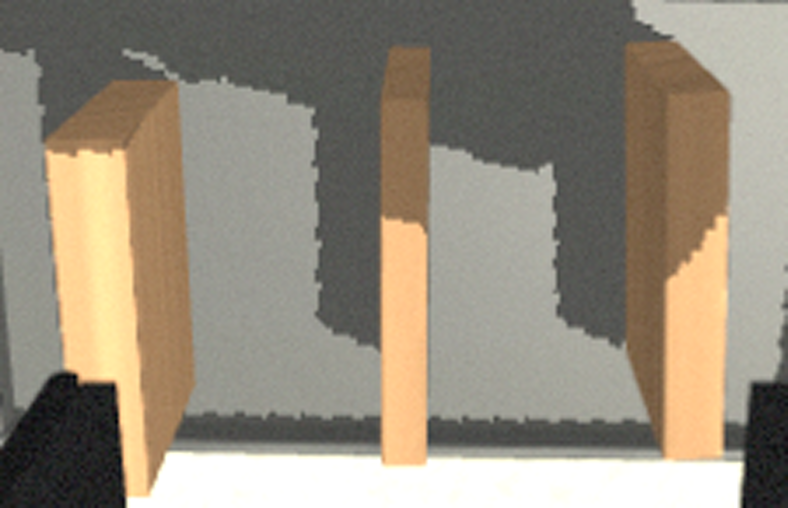

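```bash
cat >> h.py <<'E'
_E=None
def wfrom(tcp,R):
    "wrist calib for another pose, using the saved w2 picture"
    import pickle;w=dict(pickle.load(open("w2.pkl","rb")))
    A=np.eye(4);A[:3,:3]=np.array([[-.98980,-.1421,0],[-.1421,.98980,0],[0,0,-1]]);A[:3,3]=[.5518,.1229,.2229]
    B=np.eye(4);B[:3,:3]=R;B[:3,3]=tcp
    w["world_to_cam"]=w["world_to_cam"]@A@np.linalg.inv(B);return w
E
python3 - <<'E'
from h import *
w=wfrom([.4497,-.2213,.2226],[[-.98477,-.17387,0],[-.17387,.98477,0],[0,0,-1]])
q=np.array([(383,98),(431,98),(427,463),(382,463)])/3.5-.4+[160,150]
P=on(w,q,.077)[:,:2];print(P.mean(0)); d=P[2]+P[3]-P[0]-P[1];print(np.hypot(*d)/2,np.degrees(np.arctan2(d[1],d[0])),np.hypot(*(P[1]-P[0])))
s=sense();print(s["tcp_pos"],s["ee_rot"])
E
```

```text
[ 0.48170647 -0.2222944 ]
0.09888371053507078 9.296117054019664 0.011624124991222437
[0.55183267 0.12308363 0.22287251] [[-9.89778325e-01 -1.42613953e-01  3.57214081e-04]
 [-1.42613886e-01  9.89778378e-01  2.04801374e-04]
 [-3.82770307e-04  1.51764273e-04 -9.99999915e-01]]
```

```bash
python3 -m jog '[[1.32,-3.69,0,0,0,0],[1.32,-3.69,0,0,0,0],[1.32,-3.69,0,0,0,0],[1.32,-3.69,0,0,0,0],[1.32,-3.69,0,0,0,0]]' 4; python3 -m jog '[[1.32,-3.69,0,0,0,0],[1.32,-3.69,0,0,0,0],[1.32,-3.69,0,0,0,0],[1.32,-3.69,0,0,0,0],[0,0,0,0,0,-1.1]]';  python3 -m jog '[[0,0,3,0,0,0],[0,0,3,0,0,0],[0,0,2,0,0,0],[0,0,0,0,0,0],[0,0,0,0,0,0]]'
python3 - <<'E'
from h import *
w=capture("wrist");cv2.imwrite("pics/w3.png",w["frame"][:,:,::-1])
t=capture("top");cv2.imwrite("pics/t3.png",cv2.resize(cv2.convertScaleAbs(t["frame"][190:310,300:460,::-1],alpha=1.6),None,fx=5,fy=5))
s=sense();print(s["tcp_pos"],s["ee_rot"])
E
```

```text
time_s: 3.32
tcp_pos: [0.5122, -0.07, 0.223]
ee_rot: [[-0.99, -0.144, 0.001], [-0.144, 0.99, 0.0], [-0.001, -0.0, -1.0]]
wrist_force: [0.4, 1.2, -0.4]
gripper_width: 0.707
time_s: 3.73
tcp_pos: [0.4801, -0.227, 0.2227]
ee_rot: [[-0.988, -0.156, -0.0], [-0.156, 0.988, -0.001], [0.001, -0.001, -1.0]]
wrist_force: [-0.4, -0.3, 0.1]
gripper_width: 0.471
time_s: 4.15
tcp_pos: [0.4816, -0.2219, 0.1423]
ee_rot: [[-0.987, -0.163, -0.002], [-0.163, 0.987, -0.0], [0.002, 0.0, -1.0]]
wrist_force: [0.5, -0.1, 0.4]
gripper_width: 0.462
[ 0.48331974 -0.22198705  0.14429633] [[-0.98656882 -0.16331738  0.00306676]
 [-0.16332136  0.98657232 -0.00109396]
 [-0.00284692 -0.00158013 -0.9999947 ]]
```

View pics/w3.png

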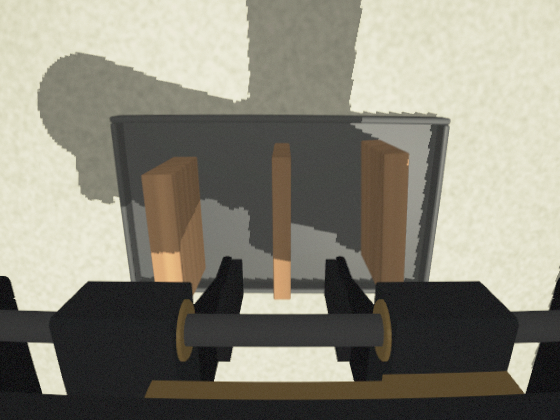

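```bash
python3 -m jog '[[0,0,2.5,0,0,0],[0,0,2.5,0,0,0],[0,0,2.5,0,0,0],[0,0,1.5,0,0,0],[0,0,1,0,0,0]]'; python3 -m jog '[[0,0,0,0,0,0],[0,0,0,0,0,0],[0,0,0,0,0,0],[0,0,0,0,0,0],[0,0,0,0,0,0]]' 0;python3 -m jog '[[0,0,0,0,0,0],[0,0,0,0,0,0],[0,0,0,0,0,0],[0,0,0,0,0,0],[0,0,0,0,0,0]]' 0
```

```text
time_s: 4.67
tcp_pos: [0.4827, -0.2216, 0.0425]
ee_rot: [[-0.987, -0.163, 0.001], [-0.163, 0.987, -0.0], [-0.001, -0.0, -1.0]]
wrist_force: [-0.3, 0.2, 0.5]
gripper_width: 0.459
time_s: 5.08
tcp_pos: [0.4829, -0.2218, 0.0438]
ee_rot: [[-0.987, -0.163, 0.003], [-0.163, 0.987, -0.0], [-0.002, -0.001, -1.0]]
wrist_force: [-0.7, 0.3, 0.3]
gripper_width: 0.167
time_s: 5.5
tcp_pos: [0.4827, -0.2218, 0.0435]
ee_rot: [[-0.987, -0.163, 0.002], [-0.163, 0.987, -0.001], [-0.001, -0.001, -1.0]]
wrist_force: [-1.0, 1.8, 6.2]
gripper_width: 0.14
```

```bash
python3 -m jog '[[0,0,-1,0,0,0],[0,0,-2,0,0,0],[0,0,-2,0,0,0],[0,0,-2,0,0,0],[0,0,-2,0,0,0]]';python3 -m jog '[[-0.71,3.68,0,0,0,0],[-0.71,3.68,0,0,0,0],[-0.71,3.68,0,0,0,0],[-0.71,3.68,0,0,0,0],[-0.71,3.68,0,0,0,0]]';python3 -m jog '[[-0.71,3.68,0,0,0,0],[-0.71,3.68,0,0,0,0],[-0.71,3.68,0,0,0,0],[-0.71,3.68,0,0,0,0],[0,0,0,0,0,1.1]]'
python3 -m jog '[[0,0,0,0,0,0],[0,0,0,0,0,0],[0,0,0,0,0,0],[0,0,0,0,0,0],[0,0,0,0,0,0]]'
cat > look.py <<'E'
from h import *
import sys,pickle
n=sys.argv[1]
for c in ("wrist","top","scene"):
    w=capture(c);cv2.imwrite(f"pics/{c}_{n}.png",w["frame"][:,:,::-1]);pickle.dump(w,open(f"{c}_{n}.pkl","wb"))
    f=w["frame"][:,:,::-1]
    if c=="top":cv2.imwrite(f"pics/topc_{n}.png",cv2.resize(cv2.convertScaleAbs(f[165:295,150:290],alpha=1.6),None,fx=4.5,fy=4.5,interpolation=2))
    if c=="scene":cv2.imwrite(f"pics/scenec_{n}.png",cv2.resize(f[160:290,270:410],None,fx=4.5,fy=4.5,interpolation=2))
s=sense();print(s["tcp_pos"],s["ee_rot"],s["wrist_force"],s["time_s"])
E
python3 look.py 4
```

```text
time_s: 5.92
tcp_pos: [0.4816, -0.2216, 0.1336]
ee_rot: [[-0.987, -0.163, -0.001], [-0.163, 0.987, 0.0], [0.001, 0.0, -1.0]]
wrist_force: [0.7, 0.1, -0.9]
gripper_width: 0.137
time_s: 6.33
tcp_pos: [0.4866, -0.0328, 0.133]
ee_rot: [[-0.987, -0.162, 0.0], [-0.162, 0.987, 0.0], [-0.0, 0.0, -1.0]]
wrist_force: [1.1, 0.3, -1.8]
gripper_width: 0.139
time_s: 6.75
tcp_pos: [0.4922, 0.1208, 0.1332]
ee_rot: [[-0.989, -0.149, 0.003], [-0.149, 0.989, 0.002], [-0.003, 0.001, -1.0]]
wrist_force: [0.3, -0.9, 0.2]
gripper_width: 0.137
time_s: 7.17
tcp_pos: [0.4912, 0.1144, 0.1326]
ee_rot: [[-0.99, -0.142, -0.0], [-0.142, 0.99, -0.0], [0.0, -0.0, -1.0]]
wrist_force: [-0.7, 0.0, -0.5]
gripper_width: 0.133
[0.4912935  0.11487436 0.13259777] [[-9.89777211e-01 -1.42622130e-01 -1.38250744e-05]
 [-1.42622130e-01  9.89777211e-01 -1.42909872e-05]
 [ 1.57219546e-05 -1.21731319e-05 -1.00000000e+00]] [ 0.70521802  0.71356826 -0.46253251] 7.3167
```

View pics/wrist_4.png

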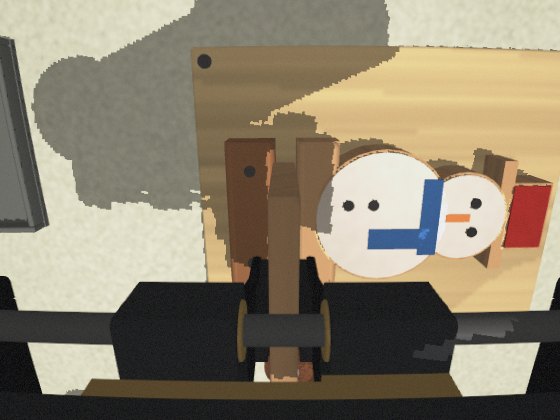

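View pics/scenec_4.png

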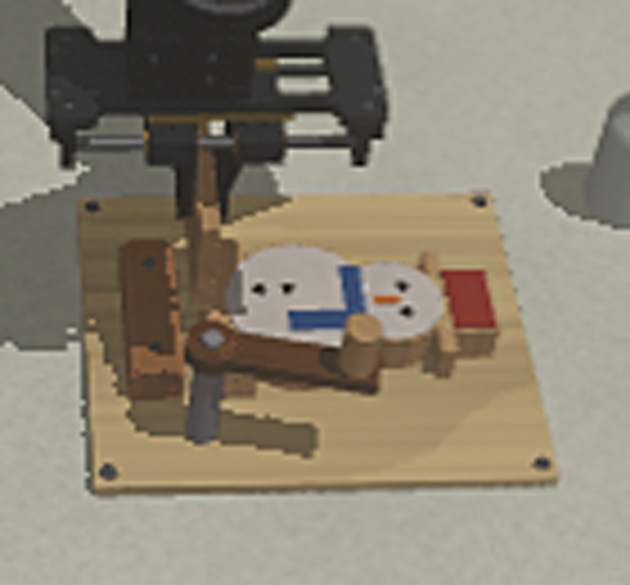

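```bash
python3 - <<'E'
import cv2
t=cv2.imread("pics/wrist_4.png")
cv2.imwrite("pics/c6.png",cv2.resize(cv2.convertScaleAbs(t[125:215,215:345],alpha=2.2),None,fx=6,fy=6,interpolation=2))
E
```

```text
(no output)
```

View pics/c6.png

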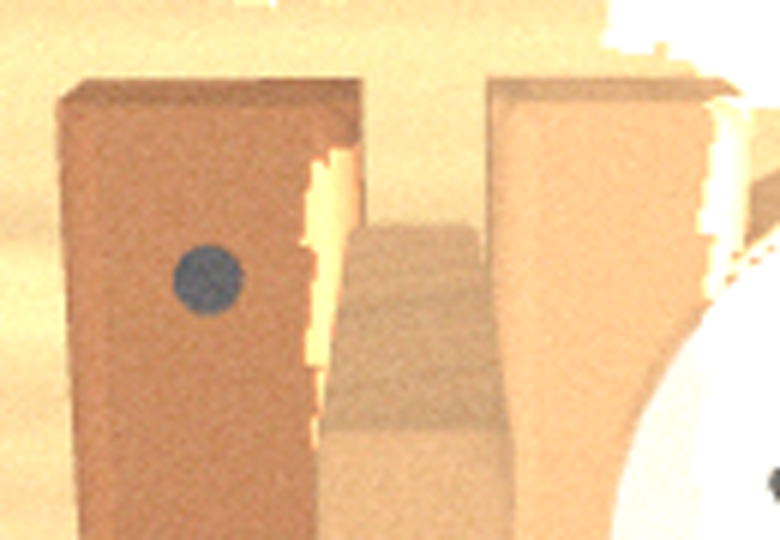

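```bash
python3 - <<'E'
from h import *
import pickle
w=pickle.load(open("wrist_4.pkl","rb"))
th=np.radians(8.25);R=np.array([[np.cos(th),-np.sin(th)],[np.sin(th),np.cos(th)]])
def g(q,z): return ((on(w,np.array(q)/6.-.4+[215,125],z)[:,:2]-[.4926,.108])@R*1000).round(1).tolist()
print("sp bot",g([(358,227),(477,227)],.094))
print("sp top",g([(320,430),(513,430)],.166))
print("gap floor far",g([(363,80),(488,80)],.012))
print("gap floor mid",g([(365,220),(486,220)],.012))
print("bar top back",g([(62,100),(80,530)],.04),"front edge",g([(360,103)],.035),"foot",g([(493,103)],.037))
s=sense();print(((s["tcp_pos"][:2]-[.4926,.108])@R)*1000)
E
```

```text
sp bot [[-50.5, 2.1], [-50.5, 12.9]]
sp top [[-50.9, 1.5], [-50.9, 13.2]]
gap floor far [[-54.7, 0.8], [-54.7, 16.5]]
gap floor mid [[-36.9, 0.9], [-36.9, 16.4]]
bar top back [[-55.6, -32.9], [-4.2, -33.2]] front edge [[-54.6, 0.9]] foot [[-54.8, 16.3]]
[-0.30655726  6.990692  ]
```

```bash
python3 -m jog '[[0,0.11,1,0,0,0],[0,0,1.5,0,0,0],[0,0,1.5,0,0,0],[0,0,1,0,0,0],[0,0,0,0,0,0]]';python3 -m jog '[[0,0,0.3,0,0,0],[0,0,0.3,0,0,0],[0,0,0.3,0,0,0],[0,0,0.2,0,0,0],[0,0,0,0,0,0]]';python3 look.py 5
```

```text
time_s: 7.73
tcp_pos: [0.4893, 0.1157, 0.0798]
ee_rot: [[-0.99, -0.143, -0.005], [-0.143, 0.99, -0.002], [0.005, -0.002, -1.0]]
wrist_force: [-0.3, 0.1, -0.3]
gripper_width: 0.135
time_s: 8.15
tcp_pos: [0.491, 0.1166, 0.0714]
ee_rot: [[-0.99, -0.144, -0.0], [-0.144, 0.99, -0.0], [0.0, -0.0, -1.0]]
wrist_force: [-0.3, 0.4, -1.0]
gripper_width: 0.138
[0.49129678 0.11674616 0.0718457 ] [[-9.89603435e-01 -1.43821649e-01  6.12028131e-04]
 [-1.43821490e-01  9.89603603e-01  2.95753572e-04]
 [-6.48201010e-04  2.04655953e-04 -9.99999769e-01]] [ 0.46578209  0.15295761 -0.49683644] 8.3
```

View pics/wrist_5.png

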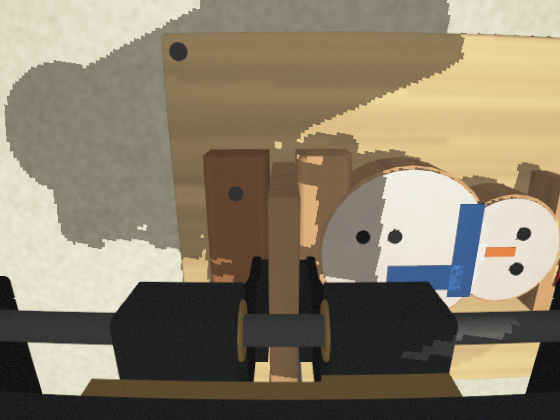

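```bash
python3 -m jog '[[0,0,0.4,0,0,0],[0,0,0.4,0,0,0],[0,0,0.4,0,0,0],[0,0,0.3,0,0,0],[0,0,0,0,0,0]]';python3 -m jog '[[0,0,0.2,0,0,0],[0,0,0.2,0,0,0],[0,0,0.1,0,0,0],[0,0,0,0,0,0],[0,0,0,0,0,0]]'
```

```text
time_s: 8.72
tcp_pos: [0.4905, 0.1163, 0.0556]
ee_rot: [[-0.99, -0.144, -0.002], [-0.144, 0.99, -0.001], [0.002, -0.001, -1.0]]
wrist_force: [0.3, -0.3, -0.9]
gripper_width: 0.134
time_s: 9.13
tcp_pos: [0.4911, 0.1167, 0.0515]
ee_rot: [[-0.99, -0.144, 0.0], [-0.144, 0.99, 0.0], [-0.0, 0.0, -1.0]]
wrist_force: [-0.1, -0.3, 0.3]
gripper_width: 0.136
```

```bash
python3 -m jog '[[0,0,0.1,0,0,0],[0,0,0,0,0,0],[0,0,0,0,0,0],[0,0,0,0,0,0],[0,0,0,0,0,0]]';python3 -m jog '[[0,0,0,0,0,0],[0,0,0,0,0,0],[0,0,0,0,0,0],[0,0,0,0,0,0],[0,0,0,0,0,0]]' 3;python3 -m jog '[[0,0,-1,0,0,0],[0,0,-3,0,0,0],[0,0,-4,0,0,0],[0,0,-4,0,0,0],[0,0,-3,0,0,0]]'; python3 look.py 6
```

```text
time_s: 9.55
tcp_pos: [0.4912, 0.1167, 0.0506]
ee_rot: [[-0.99, -0.144, 0.0], [-0.144, 0.99, 0.0], [-0.0, 0.0, -1.0]]
wrist_force: [0.2, 1.0, -0.0]
gripper_width: 0.136
time_s: 9.97
tcp_pos: [0.4911, 0.1166, 0.0506]
ee_rot: [[-0.99, -0.144, -0.0], [-0.144, 0.99, -0.0], [0.0, -0.0, -1.0]]
wrist_force: [-0.1, 0.9, -0.5]
gripper_width: 0.33
time_s: 10.38
tcp_pos: [0.4918, 0.1168, 0.204]
ee_rot: [[-0.99, -0.144, 0.003], [-0.144, 0.99, 0.001], [-0.003, 0.001, -1.0]]
wrist_force: [0.9, 0.2, 1.2]
gripper_width: 0.346
[0.49238922 0.11739619 0.20343407] [[-0.9895833  -0.14383873  0.0059427 ]
 [-0.14381966  0.98959764  0.00352268]
 [-0.00638758  0.0026313  -0.99997614]] [-0.31205131 -0.51124321 -0.33418093] 10.5333
```

View pics/wrist_6.png

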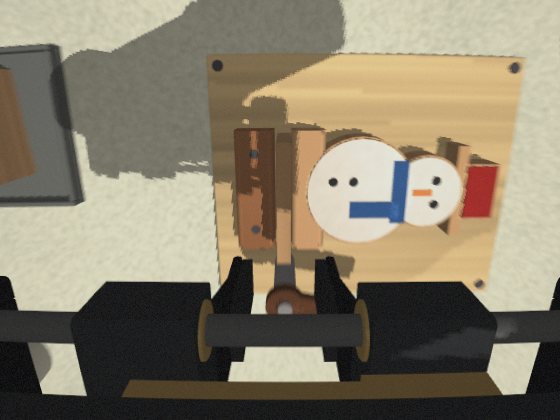

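View pics/scenec_6.png

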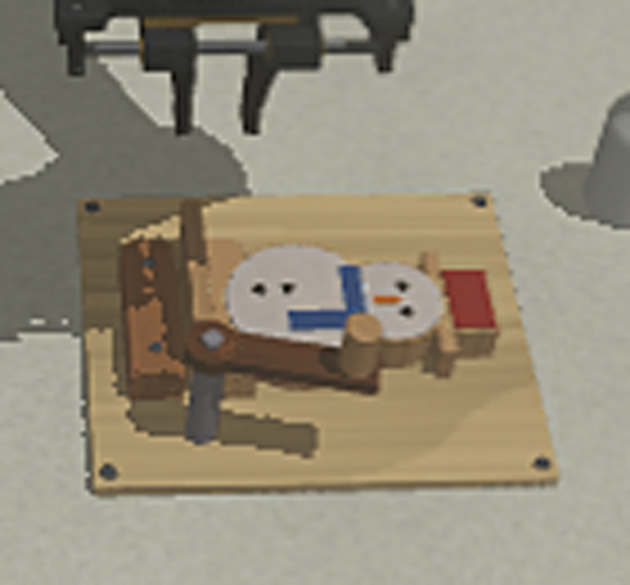

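```bash
python3 -m jog '[[0,0,0,0,0,7],[0,0,0,0,0,7],[0,0,0,0,0,7],[0,0,0,0,0,7],[0,0,0,0,0,7]]' 3.4;python3 -m jog '[[0,0,0,0,0,7],[0,0,0,0,0,3],[0,0,0,0,0,0],[0,0,0,0,0,0],[0,0,0,0,0,0]]'; python3 - <<'E'
from h import *
s=sense();print(s["joints"],s["tcp_pos"],tool([.5747-s["tcp_pos"][0],.214-s["tcp_pos"][1],0]))
E
```

```text
time_s: 10.95
tcp_pos: [0.4901, 0.1162, 0.1988]
ee_rot: [[-0.89, 0.456, -0.003], [0.456, 0.89, -0.001], [0.002, -0.003, -1.0]]
wrist_force: [-0.2, 1.3, -0.1]
gripper_width: 0.392
time_s: 11.37
tcp_pos: [0.4907, 0.1164, 0.1997]
ee_rot: [[-0.802, 0.597, -0.002], [0.597, 0.802, -0.001], [0.001, -0.002, -1.0]]
wrist_force: [-0.2, -0.8, -0.1]
gripper_width: 0.389
[ 3.18160756e+01  1.14312911e+01 -1.81255607e+01 -1.06186670e-02
 -6.05391964e+01 -1.58481476e+02] [0.49068688 0.11643113 0.19973837] [-0.91158206 12.84318919 -0.01996701]
```

```bash
python3 -m jog '[[-0.23,3.21,0,0,0,0],[-0.23,3.21,0,0,0,0],[-0.23,3.21,0,0,0,0],[-0.23,3.21,0,0,0,0],[0,0,0,0,0,0]]'; python3 -m jog '[[0,0,1,0,0,0],[0,0,1,0,0,0],[0,0,1,0,0,0],[0,0,0,0,0,0],[0,0,0,0,0,0]]'; python3 look.py 7
```

```text
time_s: 11.78
tcp_pos: [0.5783, 0.2176, 0.1989]
ee_rot: [[-0.803, 0.596, 0.001], [0.596, 0.803, 0.0], [-0.001, 0.001, -1.0]]
wrist_force: [0.7, -0.1, 0.3]
gripper_width: 0.387
time_s: 12.2
tcp_pos: [0.5743, 0.213, 0.1696]
ee_rot: [[-0.801, 0.598, -0.002], [0.598, 0.801, -0.001], [0.001, -0.002, -1.0]]
wrist_force: [-0.1, 0.1, 0.3]
gripper_width: 0.39
[0.57547919 0.2138414  0.17133553] [[-8.01328806e-01  5.98222838e-01  1.25739073e-03]
 [ 5.98223814e-01  8.01328832e-01  6.09447800e-04]
 [-6.42997854e-04  1.24056916e-03 -9.99999024e-01]] [ 0.07329805 -1.06702961 -0.2068783 ] 12.35
```

View pics/wrist_7.png

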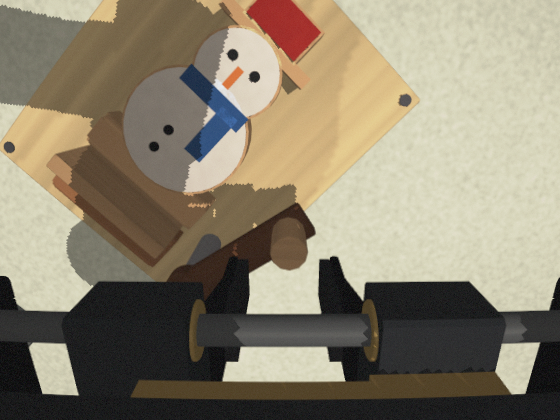

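View pics/scenec_7.png

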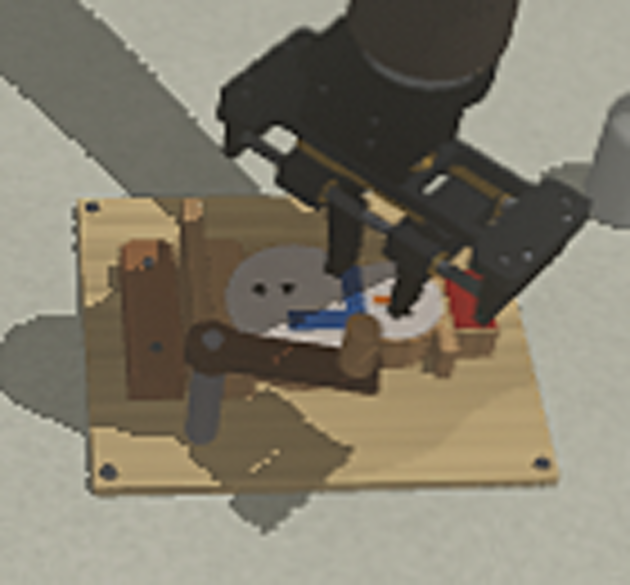

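View pics/topc_7.png

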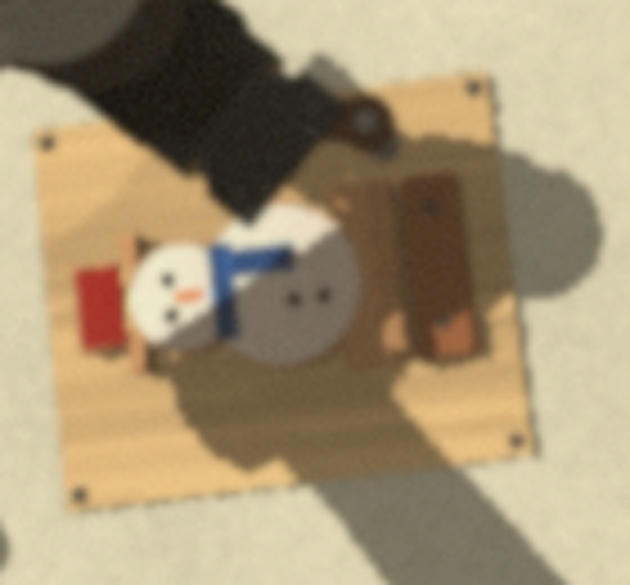

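```bash
python3 - <<'E'
from h import *
import pickle
w=pickle.load(open("wrist_7.pkl","rb"));s=sense()
t=cv2.imread("pics/wrist_7.png");cv2.imwrite("pics/c8.png",cv2.resize(cv2.convertScaleAbs(t[190:310,160:350],alpha=2),None,fx=4,fy=4,interpolation=2))
P=on(w,[(290,252)],.138)[0];print(P,s["ee_rot"].T@(P-s["tcp_pos"])*100)
E
```

```text
[0.57650519 0.21575892 0.138     ] [0.03463879 0.21089866 3.33379569]
```

View pics/c8.png

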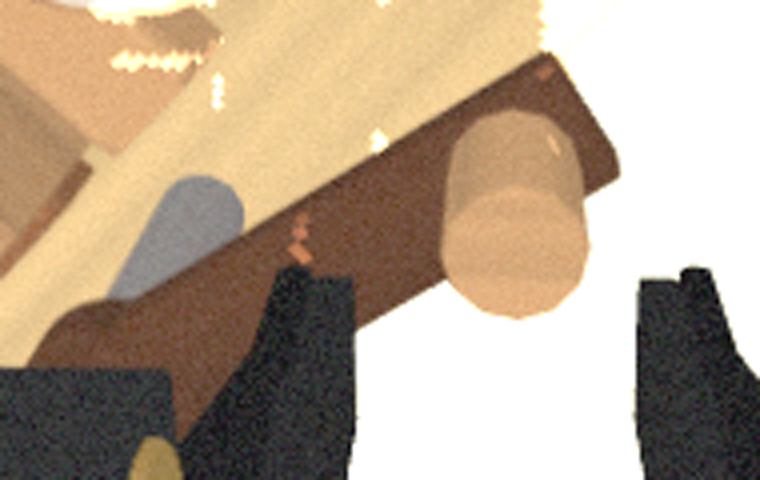

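```bash
python3 -m jog '[[0,0.2,1,0,0,0],[0,0,1.5,0,0,0],[0,0,1.5,0,0,0],[0,0,1.2,0,0,0],[0,0,0.6,0,0,0]]'; python3 -m jog '[[0,0,0,0,0,0],[0,0,0,0,0,0],[0,0,0,0,0,0],[0,0,0,0,0,0],[0,0,0,0,0,0]]' 2.7
python3 - <<'E'
import numpy as np
a=np.radians([78,88,98,108,118,128,138,148,158,168,178,184])
p=8.5*np.c_[np.cos(a),np.sin(a)];d=np.diff(p,axis=0)
print((np.c_[d@[-.7071,.7071],d@[.7071,.7071]]).round(2))
from h import *;print(sense()["joints"])
E
```

```text
time_s: 12.77
tcp_pos: [0.5756, 0.2152, 0.1105]
ee_rot: [[-0.801, 0.598, -0.003], [0.598, 0.801, -0.001], [0.001, -0.002, -1.0]]
wrist_force: [-0.1, 0.3, 0.2]
gripper_width: 0.388
time_s: 13.18
tcp_pos: [0.5769, 0.2159, 0.1134]
ee_rot: [[-0.801, 0.598, 0.001], [0.598, 0.801, 0.001], [-0.001, 0.002, -1.0]]
wrist_force: [0.3, -0.0, -0.4]
gripper_width: 0.315
[[ 1.17 -0.91]
 [ 0.99 -1.1 ]
 [ 0.79 -1.26]
 [ 0.56 -1.37]
 [ 0.31 -1.45]
 [ 0.05 -1.48]
 [-0.21 -1.47]
 [-0.46 -1.41]
 [-0.7  -1.31]
 [-0.91 -1.17]
 [-0.64 -0.62]]
[ 3.55573358e+01  2.64873984e+01 -9.24760449e+00  5.71777524e-03
 -5.41689965e+01 -1.62293043e+02]
```

```bash
python3 -m jog '[[1.17,-0.91,0,0,0,0],[0.99,-1.1,0,0,0,0],[0.79,-1.26,0,0,0,0],[0.56,-1.37,0,0,0,0],[0,0,0,0,0,0]]'; python3 -m jog '[[0.31,-1.45,0,0,0,0],[0.05,-1.48,0,0,0,0],[-0.21,-1.47,0,0,0,0],[0,0,0,0,0,0],[0,0,0,0,0,0]]'; python3 look.py 8
```

```text
time_s: 13.6
tcp_pos: [0.5189, 0.1992, 0.1134]
ee_rot: [[-0.802, 0.598, -0.0], [0.598, 0.802, 0.001], [0.001, 0.001, -1.0]]
wrist_force: [-0.2, -0.2, -0.6]
gripper_width: 0.312
time_s: 14.02
tcp_pos: [0.4937, 0.165, 0.1131]
ee_rot: [[-0.801, 0.599, 0.001], [0.599, 0.801, 0.0], [-0.001, 0.001, -1.0]]
wrist_force: [0.2, 0.0, -1.0]
gripper_width: 0.309
[0.49389704 0.16561416 0.11268031] [[-8.01450051e-01  5.98061323e-01  6.84868226e-04]
 [ 5.98061565e-01  8.01450137e-01  2.07288144e-04]
 [-4.24916712e-04  5.75724456e-04 -9.99999744e-01]] [-0.64653311 -0.34047621  0.05066717] 14.1667
```

View pics/wrist_8.png

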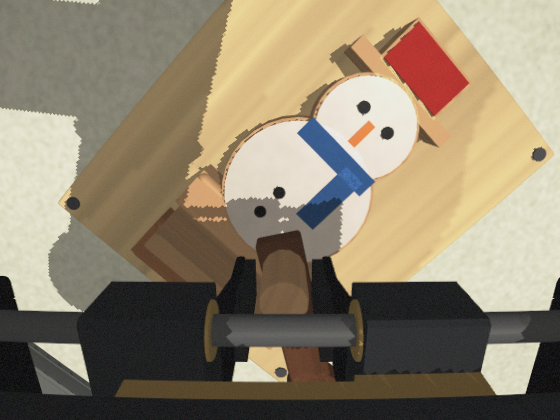

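Knob sits between the fingers (cols 258–308) and the arm follows. Continuing the arc.

```bash
python3 -m jog '[[-0.46,-1.41,0,0,0,0],[-0.7,-1.31,0,0,0,0],[-0.91,-1.17,0,0,0,0],[-0.64,-0.62,0,0,0,0],[0,0,0,0,0,0]]'; python3 look.py 9
```

```text
time_s: 14.58
tcp_pos: [0.4888, 0.1121, 0.1129]
ee_rot: [[-0.8, 0.6, 0.003], [0.6, 0.8, 0.002], [-0.001, 0.003, -1.0]]
wrist_force: [1.4, 1.2, -1.3]
gripper_width: 0.312
[0.4884239  0.11239966 0.11286704] [[-8.01226807e-01  5.98359842e-01  1.05014365e-03]
 [ 5.98360125e-01  8.01227282e-01 -5.53028619e-05]
 [-8.74494752e-04  5.84053948e-04 -9.99999447e-01]] [ 1.31890948e+00 -1.75610528e-01 -7.33350819e-04] 14.7333
```

View pics/wrist_9.png

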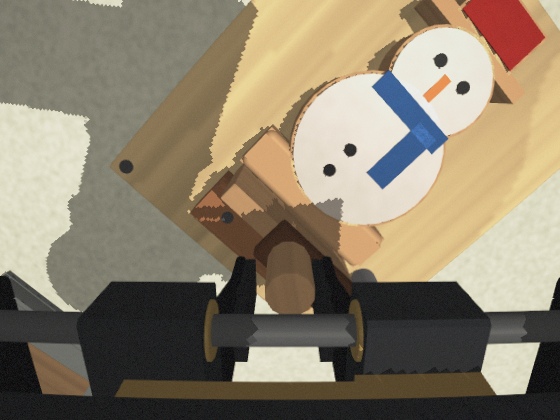

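View pics/topc_9.png

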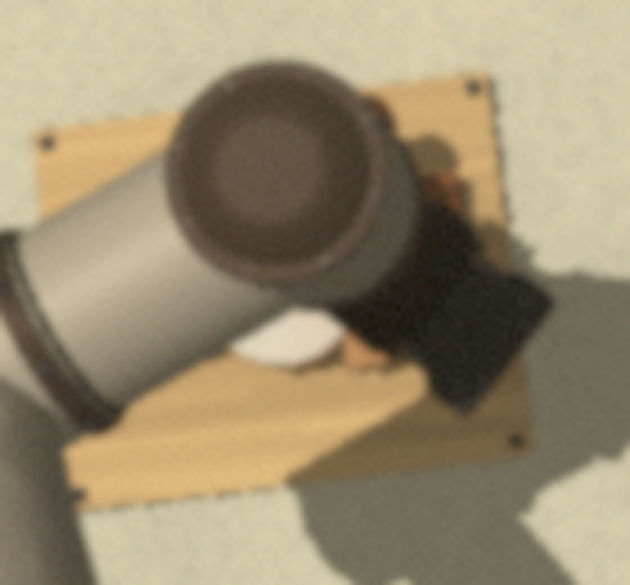

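```bash
python3 -m jog '[[-0.2,-0.2,0,0,0,0],[-0.15,-0.15,0,0,0,0],[0,0,0,0,0,0],[0,0,0,0,0,0],[0,0,0,0,0,0]]'; python3 look.py 10
```

```text
time_s: 15.15
tcp_pos: [0.4904, 0.1106, 0.1131]
ee_rot: [[-0.802, 0.597, 0.005], [0.597, 0.802, 0.005], [-0.001, 0.007, -1.0]]
wrist_force: [1.8, 8.5, -1.2]
gripper_width: 0.309
[0.49042628 0.11060146 0.11307255] [[-0.80204313  0.59724606  0.00489495]
 [ 0.59726486  0.80203134  0.00451906]
 [-0.00122691  0.00654806 -0.99997781]] [ 1.03834997  8.46005286 -1.14499807] 15.3
```

View pics/wrist_10.png

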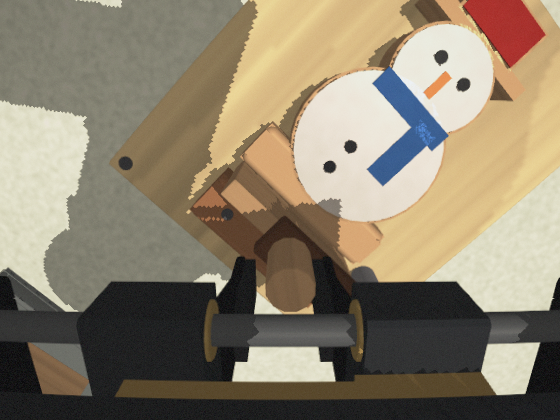

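View pics/scenec_10.png

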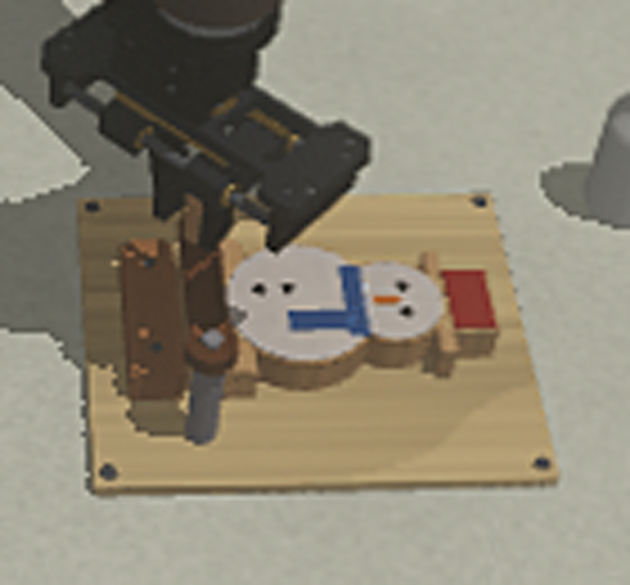

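```bash
python3 -m jog '[[0.15,0.15,0,0,0,0],[0,0,0,0,0,0],[0,0,0,0,0,0],[0,0,0,0,0,0],[0,0,0,0,0,0]]' 3.6; python3 -m jog '[[0,0,-1,0,0,0],[0,0,-2,0,0,0],[0,0,-3,0,0,0],[0,0,-3,0,0,0],[0,0,-3,0,0,0]]'; python3 -m jog '[[3,0,-2,0,0,0],[4,0,0,0,0,0],[4,0,0,0,0,0],[4,0,0,0,0,0],[0,0,0,0,0,0]]';python3 look.py 11
```

```text
time_s: 15.72
tcp_pos: [0.4877, 0.1094, 0.1123]
ee_rot: [[-0.801, 0.598, -0.001], [0.598, 0.801, -0.001], [0.0, -0.001, -1.0]]
wrist_force: [-0.9, -0.2, -0.0]
gripper_width: 0.409
time_s: 16.13
tcp_pos: [0.4876, 0.1093, 0.2336]
ee_rot: [[-0.801, 0.598, -0.001], [0.598, 0.801, -0.001], [0.001, -0.001, -1.0]]
wrist_force: [1.2, 1.1, -0.2]
gripper_width: 0.414
time_s: 16.55
tcp_pos: [0.3646, 0.2011, 0.2529]
ee_rot: [[-0.809, 0.588, -0.001], [0.588, 0.809, 0.002], [0.002, 0.001, -1.0]]
wrist_force: [-0.2, -1.3, 0.1]
gripper_width: 0.415
[0.36841563 0.19917029 0.25273671] [[-8.02335782e-01  5.96872708e-01 -5.13920238e-04]
 [ 5.96872414e-01  8.02335923e-01  6.23129890e-04]
 [ 7.84265893e-04  1.93214594e-04 -9.99999674e-01]] [ 0.20485955 -0.41082384  0.6587102 ] 16.7
```

View pics/scenec_11.png

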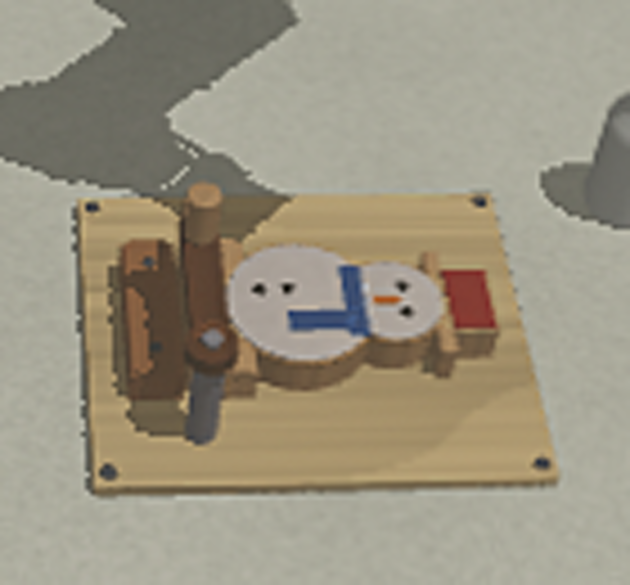

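View pics/top_11.png

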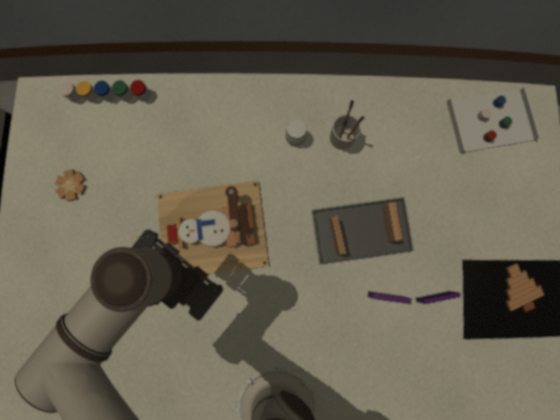

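View pics/wrist_11.png

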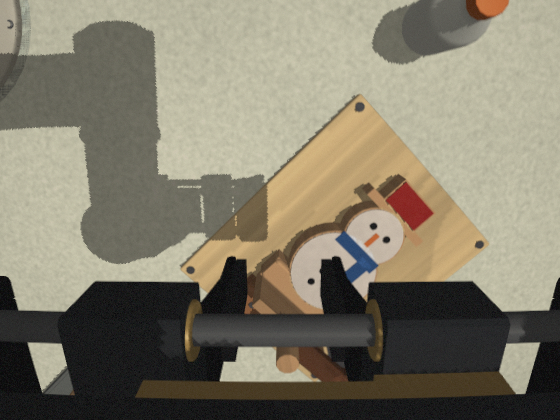

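```bash
python3 - <<'E'
from h import *
import pickle
s=pickle.load(open("scene_11.pkl","rb"));t=pickle.load(open("top_11.pkl","rb"))
o=np.array([270,160])
a=on(s,[np.array([213,338])/4.5-.4+o],.104)[0];b=on(s,[np.array([205,190])/4.5-.4+o],.138)[0]
d=(b-a)[:2];print("scene",np.hypot(*d),"q",180+8.25-np.degrees(np.arctan2(d[1],d[0]))%360)
f=t["frame"][:,:,::-1];cv2.imwrite("pics/c12.png",cv2.resize(cv2.convertScaleAbs(f[175:275,200:275],alpha=1.8),None,fx=6,fy=6,interpolation=2))
E
```

```text
scene 0.0872445909106891 q -0.22607818583182393
```

View pics/c12.png

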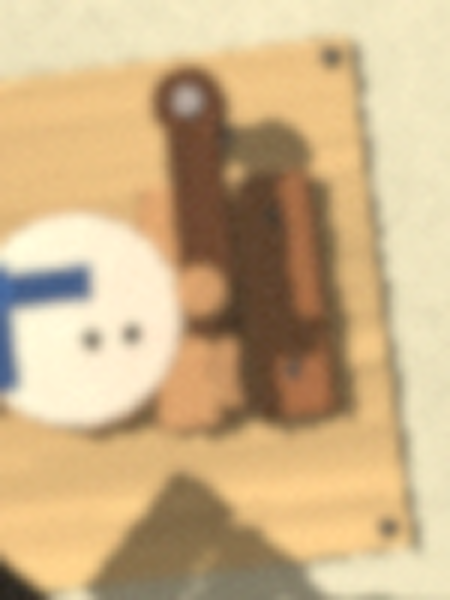

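```bash
python3 -c "
from station import *
print(sense()['wrist_force'],sense()['joint_velocities'].round(2));print(finish_job())"
```

```text
[ 0.20485955 -0.41082384  0.6587102 ] [-2.2   1.11  0.67 -0.02  0.11 -0.04]
the job is handed in; nothing more can be done
None
```

I put the thin (12 mm) spacer in the gap, swung the keeper closed over it, and handed the job in at about 17 s. No verdict was reported.

- **Gap and choice:** the gap measured about 15 to 15.7 mm in the wrist pictures, so the 16 mm spacer would not have fitted. When I gripped the spacer the fingers read about 12 mm, which confirms it was the thin one.
- **Seating:** the spacer went down with under 2 N at the wrist and was released near the floor, at the height expected there. I did not measure its height, lean or position along the gap after letting go. The overview picture showed it standing between the bar and the foot.
- **Keeper:** I pushed the knob round until the wrist force rose to 8.5 N, taken as the stop. The overview picture then gave an angle of about 0 degrees.
- **Other objects:** the last overhead picture shows the other two spacers still standing in the tray. The jar, cup and bottle look unmoved, judged by eye only. The gripper was clear of everything.
- **Disagreement:** the cameras differed by 3 to 4 mm on the jig's y position. I corrected for this by lining the held spacer up with the gap in the same picture.

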